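Prove the fuel rack and hold it at the set pointer

ROBOT

A 6-joint arm with a two-finger parallel gripper is mounted at the origin on a cart in front of the work surface, level with it; the furniture and walls round the work are solid. World frame = base frame: x ahead of the robot, y to its left, z up, the work surface at z = 0. Lengths are in m, angles in rad, forces in N, time in s.
With the tool pointing down it reaches from about 0.35 to 0.725 m from the base axis. Payload 4.3 kg.
Tool frame: the origin (TCP) lies on the front face of the gripper's body, between the roots of the fingers; the fingertips stand 73 mm ahead of it and the grasp point (between the pads) lies 54 mm ahead of it; z points along the fingers, y is the line along which they close (so a half turn about z gives the same grasp; the last joint's range is limited). The gripper opens to 85 mm and grips with 20 to 120 N. Pads are 22 mm wide; open, the fingers measure 114 mm over their backs; the gripper's body (76 mm by 85 mm) begins 54 mm behind the grasp point. The pads swing forward as they close: fully open they stand 13 mm farther back than shut.
Start: joints at [-1.351, 0.377, 0.081, 1.274, 0, 1.46], TCP at [0.186, -0.544, 0.304] pointing down, gripper open.
Joint ranges: [-2.72, 2.72], [-0.84, 1.66], [-1.02, 1.22], [-1.77, 2.12], [-1.37, 1.28], [-3.14, 3.14]. Speed limits (rad/s): [2.57, 2.57, 3.14, 3.14, 3.14, 3.14].

INTERFACE

Orientations are given as a rotation vector (axis times angle).
In Python, from bench import arm gives the robot as it stands.
- The arm moves only by the shell command python3 -m jog 'ROWS' [FORCE]. ROWS is JSON, one flat list of numbers, 5 for each row, row after row: the shift along the tool's x, y, z in mm, then the turn about the tool's z in rad, then the finger opening in mm, from 0 to 85.4. A call has 1 to 8 rows; each row is the pose to reach, as a shift and turn from the pose commanded when the call began, along the tool's axes at that moment; what a row does not reach only later rows make up. A row lasts 1/10 s, in which the tool goes at most 50 mm and 8.59 degrees, less where a joint would pass 70% of its speed; a pose out of reach is approached as far as the arm can. A call with a gripper value outside its range is refused whole. The fingers move at their own pace and stop on an object; FORCE is the grip in N (left out, the last holds). Time passes only in rows, so rows that repeat a pose let the fingers close. It gives the time, the measured TCP pose, the force, the opening and the grip force at its end, in the units of the state.
- arm.state(): the state, without advancing time (a new reading comes with each control period).
- arm.read_camera(name): name is "scene" or "top"; returns a dict with "img" (420x560x3 uint8, blue, green, red), "mtx" (3x3 intrinsics, pixels), "rvec" (rotation vector, rad) and "tvec" (3), from world to camera coordinates, as OpenCV has them. Camera axes: x right, y down, z forward; pixel columns grow to the right and rows downward; lengths in m; the calibration is good to about 2 mm. A picture is of the moment at which its call begins. There is no depth.
- arm.sign_off(): hands the job in; it is judged then, once.
The state is a dict: "clock": time; "joint_positions": joint angles; "qvel": joint speeds; "joint_torque": joint torques, N m; "tool_pos": TCP position; "tcp_rot": TCP orientation; "wrist_force": force on the tool from outside, world axes, zero at the start; "moment": the same for the moment, N m; "finger_gap": finger opening in m; "grasp_force": force on a finger pad.
Only numpy, scipy, OpenCV 4.12 (cv2) and the standard library are available. Lean on these libraries where they do the work, as an engineer would, in place of code of your own. Each camera call takes 0.05 s, during which the arm holds its last target. There are 200 camera calls.

TASK

On the fuel pump test fixture, first take the black handle of the spring-loaded rack and pull it right out to its stop, then guide it all the way back home without letting it snap back, to prove that it moves freely. Then pull it out again until the yellow index on the handle is in line with the red pointer on the scale, and keep it there: the program finishes with the gripper still holding the handle at that mark. Leave the red pointer, the grease tin, the blue screwdriver and the loose nut where they are.

Things in the scene. Friction and masses are not known exactly. Their poses are not given: they have to be found in the camera images.
- pump_rig: fixed test fixture: dark steel base plate (x -235 to +65 mm, 136 wide, 12 high) with a green fuel pump 95 x 84 mm, 64 high, round aluminium top to 118. Origin on the work surface under the pump's centre. The rack is pulled out along the fixture's own -x, roughly towards the robot; +y is the side of the white scale. A brass bush sticks out of the pump to x = -71, top at 57 mm.
- rack (a joint): how far the rack with its handle is pulled out, in m: 0 home (pushed in), 0.08 at the outer stop. A spring draws it home: about 4 N at home, about 13 N at the stop; there is light damping besides.
- rack_handle: black upright handle blade on the rack's front end: 12 mm thick along the pull, 34 wide, top 125 mm above the work surface, faces free from 66 mm up. Origin at work surface level under the blade; axes as the fixture's. Its centre is at fixture x = -130 mm at home, -210 at the stop. A yellow index arm reaches to +y at 60 mm height; the rack bar runs back to the pump at 42 mm.
- handle_grip (a point): centre of the free upper part of the handle blade, 105 mm above the work surface, 20 mm below the blade's top; axes as the fixture's (pull along -x). The blade can be pinched from above with one finger before and one behind it.
- index_tip (a point): tip of the yellow index on the handle, 42 mm towards +y from the blade's centre plane, in line with the blade's centre along x, 60 mm high; axes as the fixture's. Moves with the handle.
- pointer_tip (a point): tip of the red set pointer clamped on the white scale rail beside the rack, 60 mm high, 4 mm beyond the path of the index tip; axes as the fixture's. It lies 22 to 62 mm of pull from home. It can be pushed along the rail, but must stay.
- grease_tin: small loose tin of grease, 74 mm across, 57 mm high, left of the fixture; origin at the centre of its underside. To be left alone.
- blue_driver: small loose blue screwdriver, 14 x 130 x 14 mm, lying on the right of the fixture; origin at the centre of its underside. To be left alone.
- lock_nut: loose hexagon nut, 27 mm wide, 13 mm high, lying on the fixture's base plate near its right front corner; origin at the centre of its underside. To be left alone.

How it is judged:
By the outcome, as a careful person would: the job done as asked, in the order asked, and still so for the second after the job is handed in, while the arm keeps its last pose, push and grip.
It also fails if it takes over 50 s, if anything falls off the work surface, if the arm or the gripper's body presses on something with over 40 N, if the wrist force passes 120 N, or if a joint passes its speed limit or range.

## Working session

There is one attempt and no reset: what is moved stays moved. The work goes in short steps, Python scripts to look and compute and a shell command to move; the robot and the scene stay as the last step left them, time stands still between calls to the robot, and variables do not carry over. Pictures are saved under pics/ and viewed, at most 10 in all, crops included, and the job is handed in when it is done.

```bash
mkdir -p pics; python3 - <<'E'
from bench import arm
import cv2,numpy as np
for n in("scene","top"):
    c=arm.read_camera(n); cv2.imwrite(f"pics/{n}0.png",c["img"]); np.savez(f"{n}.npz",**c)
    print(n,c["mtx"].tolist(),c["rvec"],c["tvec"])
print(arm.state())
E
```

```text
scene [[463.58274007166216, 0.0, 277.7241840446961], [0.0, 463.58274007166216, 211.17013473637567], [0.0, 0.0, 1.0]] [ 1.91951115 -0.57739526  0.35614921] [-0.40851779  0.30429801  0.43134913]
top [[516.8067376714383, 0.0, 278.00498569548466], [0.0, 516.8067376714383, 211.2884682261805], [0.0, 0.0, 1.0]] [ 2.12744647 -2.12105762  0.14644805] [0.21686933 0.64368876 0.83602971]
{'clock': 0.1, 'joint_positions': array([-1.35128873e+00,  3.77975362e-01,  7.97804766e-02,  1.27438223e+00,
        9.83642206e-06,  1.46050575e+00]), 'qvel': array([-0.00074678, -0.00257594,  0.00173204, -0.00034196,  0.00029594,
        0.00053892]), 'joint_torque': array([ 1.38974356e-03, -4.64690959e+01,  2.70583069e+01,  1.20764654e-02,
       -1.72649238e-04,  1.89315153e-05]), 'tool_pos': array([ 0.18613124, -0.54357359,  0.30307066]), 'tcp_rot': array([-3.09722217e+00, -5.15409218e-01,  1.37172084e-04]), 'wrist_force': array([ 0.10907252, -0.44218119,  0.03908927]), 'moment': array([-0.05688459, -0.00058785, -0.01547538]), 'grasp_force': 0.0, 'finger_gap': 0.08538911485046186}
```

View pics/scene0.png

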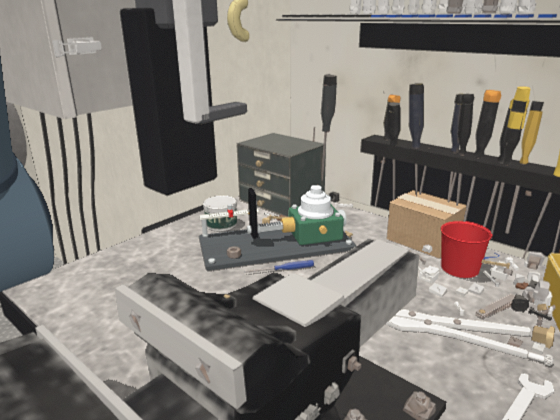

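View pics/top0.png

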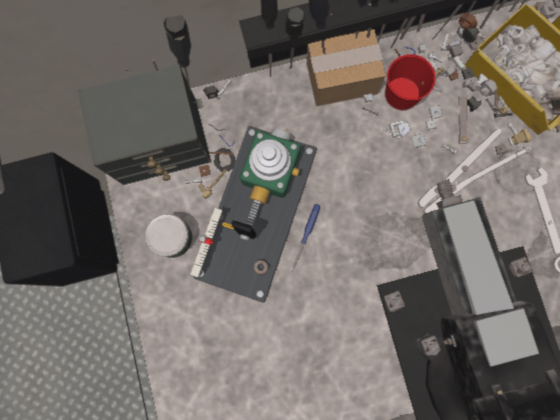

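The top view shows the plate with its far corners at about (250,128) and (316,148) and its near corners at about (195,278) and (265,300). The handle is near (243,229) and the red pointer near (208,241). The tin is on the left, the driver on the right, and the nut at (261,267). I'll enlarge this area.

```bash
python3 - <<'E'
import cv2
i=cv2.imread("pics/top0.png")[190:310,185:325]
cv2.imwrite("pics/c1.png",cv2.resize(i,None,fx=5,fy=5,interpolation=cv2.INTER_CUBIC))
E
cat > geo.py <<'E'
import cv2,numpy as np
def load(n): return dict(np.load(f"{n}.npz"))
def proj(c,P): return cv2.projectPoints(np.float64(P).reshape(-1,3),c["rvec"],c["tvec"],c["mtx"],None)[0][:,0]
def ray(c,uv,z):
    "world points at height z seen at pixels uv"
    R=cv2.Rodrigues(c["rvec"])[0]; o=-R.T@c["tvec"].ravel()
    p=cv2.undistortPoints(np.float64(uv).reshape(-1,1,2),c["mtx"],None)[:,0]
    d=np.c_[p,np.ones(len(p))]@R
    return o+d*((z-o[2])/d[:,2])[:,None]
E
```

```text
(no output)
```

View pics/c1.png

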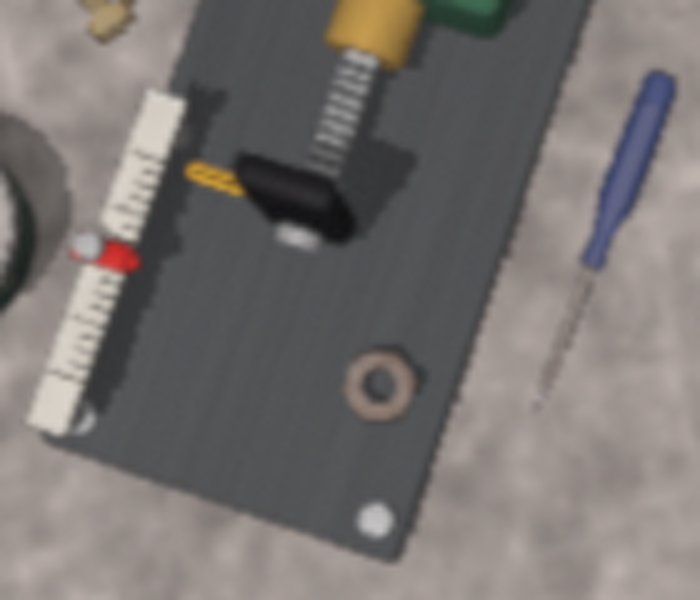

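The crop gives these full-image pixels:
- yellow index tip about (222.4, 224.4)
- red pointer tip about (213, 242.4)
- near plate corners about (193, 277) and (265, 302)

```bash
python3 - <<'E'
from geo import *
from scipy.optimize import least_squares
t=load("top");s=load("scene")
L=np.array([[-235,68,12],[-235,-68,12],[65,68,12],[65,-68,12],[-130,42,60]])/1e3
uv=np.array([[193,277],[265,302],[250,127.5],[316,148],[222.4,224.4]])
def W(p,l):
    l=np.atleast_2d(l);c,q=np.cos(p[2]),np.sin(p[2]);return np.c_[p[0]+c*l[:,0]-q*l[:,1],p[1]+q*l[:,0]+c*l[:,1],l[:,2]]
r=least_squares(lambda p:(proj(t,W(p,L))-uv).ravel(),[.5,.1,-.2],loss="soft_l1")
p=r.x;print("pose",p,"res",(proj(t,W(p,L))-uv).round(1).tolist())
ptr=ray(t,[[213,242.4],[222.4,224.4]],.06)
c,q=np.cos(p[2]),np.sin(p[2])
d=(ptr-[p[0],p[1],0]);print("pointer,index local",c*d[:,0]+q*d[:,1],-q*d[:,0]+c*d[:,1])
print("grip",W(p,[-.13,0,.105]),"stop",W(p,[-.21,0,.105]))
print("scene pred handle top,index,ptr",proj(s,W(p,[[-.13,0,.125],[-.13,.042,.06],[-.13-.04,.046,.06],[-.235,-.068,.012]])).round(1).tolist())
print("top pred blade top corners",proj(t,W(p,[[-.13,.017,.125],[-.13,-.017,.125]])).round(1).tolist())
np.save("pose.npy",p)
from bench import arm
st=arm.state();R=cv2.Rodrigues(st["tcp_rot"])[0];print(R.round(3).tolist())
E
```

```text
pose [ 0.72982674  0.23141128 -0.32763219] res [[-0.4, 1.3], [-0.4, 1.7], [-1.0, -2.5], [2.4, -0.5], [0.5, -0.5]]
pointer,index local [-0.16536428 -0.1310662 ] [0.04716717 0.04258598]
grip [[0.60674184 0.27324555 0.105     ]] stop [[0.53099728 0.29898971 0.105     ]]
scene pred handle top,index,ptr [[251.8, 189.9], [249.0, 212.3], [229.4, 213.7], [205.3, 265.9]]
top pred blade top corners [[232.3, 223.3], [252.5, 230.2]]
[[0.946, 0.324, -0.0], [0.324, -0.946, 0.002], [0.0, -0.002, -1.0]]
```

Fixture yaw is about -18.8°, the pointer is at about 34 mm of pull, and the index is home. I'm swinging across at height.

```bash
python3 -m jog '[33,-32,0,0,50, 66,-64,0,0,50, 99,-95,0,0,50, 132,-127,0,0,50, 165,-159,0,0,50, 198,-190,0,0,50, 231,-222,0,0,50, 264,-254,0,0,50]' 60; python3 -m jog '[33,-32,0,0,50, 66,-64,0,0,50, 99,-95,0,0,50, 132,-127,0,0,50, 165,-159,0,0,50, 198,-190,0,0,50, 231,-222,0,0,50, 264,-254,0,0,50]'
cat > st.py <<'E'
from geo import *
from bench import arm
import sys
p=np.load("pose.npy");s=arm.state()
R=cv2.Rodrigues(s["tcp_rot"])[0];c,q=np.cos(p[2]),np.sin(p[2])
F=np.array([[c,q,0],[-q,c,0],[0,0,1]])
loc=F@(s["tool_pos"]-[p[0],p[1],0])
print("t",round(s["clock"],2),"pos",s["tool_pos"].round(4),"fixture mm",(loc*1e3).round(1),"gap",round(s["finger_gap"]*1e3,1),"grasp",round(s["grasp_force"],1),"F fixture",(F@s["wrist_force"]).round(1))
T=F@R;print("tool axes in fixture\n",T.round(4).tolist(),"yaw of y deg",np.degrees(np.arctan2(T[1,1],T[0,1])).round(2),"q",s["joint_positions"].round(2))
if len(sys.argv)>3:
    d=np.array(sys.argv[1:4],float)-loc*1e3
    print("tool-axis shift mm",(T.T@d).round(1))
E
python3 st.py -130 0 300
```

```text
clock: 0.9
tool_pos: [0.354, -0.2163, 0.3037]
tcp_rot: [-3.099, -0.515, 0.0]
wrist_force: [1.3, -0.3, -0.4]
finger_gap: 0.0501
grasp_force: 0.0
clock: 1.7
tool_pos: [0.5215, 0.1095, 0.3035]
tcp_rot: [3.099, 0.516, -0.001]
wrist_force: [0.5, 0.3, 1.0]
finger_gap: 0.0497
grasp_force: 0.0
t 1.7 pos [0.5215 0.1095 0.3035] fixture mm [-158.  -182.5  303.5] gap 49.7 grasp 0.0 F fixture [0.4 0.4 1. ]
tool axes in fixture
 [[0.7914, 0.6114, -0.0004], [0.6114, -0.7914, -0.0006], [-0.0007, 0.0002, -1.0]] yaw of y deg -52.31 q [ 0.09  0.29 -0.04  1.24 -0.    2.9 ]
tool-axis shift mm [ 133.7 -127.3    3.4]
```

```bash
python3 -m jog '[0,0,0,-0.14,50, 17,-16,0,-0.28,50, 40,-38,0,-0.42,50, 66,-63,0,-0.56,50, 92,-88,0,-0.7,50, 115,-110,0,-0.84,50, 134,-127,0,-0.913,50, 134,-127,0,-0.913,50]'; python3 st.py -130 0 250
python3 - <<'E'
from bench import arm
import cv2
for n in("top","scene"):
    c=arm.read_camera(n)["img"]; 
    cv2.imwrite(f"pics/{n}1.png",c)
import numpy as np
a=cv2.resize(cv2.imread("pics/top1.png")[150:290,180:320],(400,400));b=cv2.resize(cv2.imread("pics/scene1.png")[90:290,170:370],(400,400))
cv2.imwrite("pics/m1.png",np.hstack([a,b]))
E
```

```text
clock: 2.5
tool_pos: [0.6074, 0.2738, 0.302]
tcp_rot: [-2.55, -1.833, 0.001]
wrist_force: [0.0, -0.7, 0.2]
finger_gap: 0.0502
grasp_force: 0.0
t 2.5 pos [0.6074 0.2738 0.302 ] fixture mm [-129.5    0.7  302. ] gap 50.2 grasp 0.0 F fixture [ 0.3 -0.7  0.2]
tool axes in fixture
 [[-0.0033, 1.0, -0.0014], [1.0, 0.0033, -0.0002], [-0.0002, -0.0014, -1.0]] yaw of y deg 0.19 q [0.33 0.58 0.4  1.39 0.   2.22]
tool-axis shift mm [-0.7 -0.4 52. ]
```

View pics/m1.png

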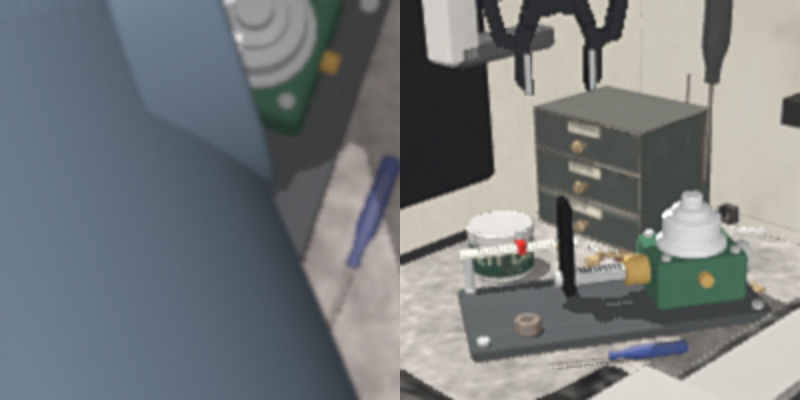

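The scene view shows the gripper centred over the blade, whose top is near full-image (252,188). The handle and pointer match the predicted pixels. Next I descend and grip.

```bash
python3 -m jog '[-1,0,20,0,50, -1,0,45,0,50, -1,0,70,0,50, -1,0,95,0,50, -1,0,115,0,50, -1,0,130,0,50, -1,0,141,0,50, -1,0,141,0,50]' 80; python3 -m jog '[0,0,0,0,30, 0,0,0,0,20, 0,0,0,0,14, 0,0,0,0,8, 0,0,0,0,8, 0,0,0,0,8, 0,0,0,0,8, 0,0,0,0,8]' 80;  python3 st.py -130 0 159
```

```text
clock: 3.4
tool_pos: [0.6053, 0.2689, 0.1613]
tcp_rot: [-2.555, -1.827, 0.006]
wrist_force: [-1.0, 0.2, -0.6]
finger_gap: 0.0502
grasp_force: 0.0
clock: 4.2
tool_pos: [0.6071, 0.2704, 0.1642]
tcp_rot: [2.554, 1.829, 0.003]
wrist_force: [-1.8, -1.0, 5.6]
finger_gap: 0.0111
grasp_force: 79.4
t 4.2 pos [0.6071 0.2704 0.1642] fixture mm [-128.8   -2.6  164.2] gap 11.1 grasp 79.4 F fixture [-1.4 -1.5  5.6]
tool axes in fixture
 [[0.0002, 1.0, 0.0015], [1.0, -0.0002, 0.0011], [0.0011, 0.0015, -1.0]] yaw of y deg -0.01 q [ 0.32  0.62  0.11  1.06 -0.    2.22]
tool-axis shift mm [ 2.6 -1.2  5.2]
```

Gripped, with the blade in the fingers at 11.1 mm gap. Now I pull towards the stop, in 10 mm rows.

```bash
python3 -m jog '[0,-5,0,0,8, 0,-15,0,0,8, 0,-25,0,0,8, 0,-35,0,0,8, 0,-45,0,0,8, 0,-55,0,0,8, 0,-65,0,0,8, 0,-70,0,0,8]';python3 -m jog '[0,-3,0,0,8, 0,-5,0,0,8, 0,-7,0,0,8, 0,-7,0,0,8, 0,-7,0,0,8]';  python3 st.py -209 0 164
```

```text
clock: 5.0
tool_pos: [0.5434, 0.292, 0.1642]
tcp_rot: [2.55, 1.824, 0.009]
wrist_force: [10.6, -5.2, -0.5]
finger_gap: 0.011
grasp_force: 78.5
clock: 5.5
tool_pos: [0.5375, 0.294, 0.1642]
tcp_rot: [2.55, 1.823, 0.009]
wrist_force: [10.5, -5.1, 0.7]
finger_gap: 0.0111
grasp_force: 78.7
t 5.5 pos [0.5375 0.294  0.1642] fixture mm [-202.3   -2.6  164.2] gap 11.1 grasp 78.7 F fixture [11.6 -1.5  0.7]
tool axes in fixture
 [[0.002, 1.0, 0.0089], [1.0, -0.002, 0.0007], [0.0007, 0.0089, -1.0]] yaw of y deg -0.11 q [ 0.4   0.52 -0.07  0.98 -0.01  2.3 ]
tool-axis shift mm [ 2.6 -6.7  0.2]
```

```bash
python3 -m jog '[0,-2,0,0,8, 0,-4,0,0,8, 0,-6,0,0,8, 0,-6,0,0,8, 0,-6,0,0,8]';python3 -m jog '[0,-1,0,0,8, 0,-2,0,0,8, 0,-2,0,0,8, 0,-2,0,0,8]';  python3 st.py -209 0 164
```

```text
clock: 6.0
tool_pos: [0.532, 0.2959, 0.1642]
tcp_rot: [2.55, 1.823, 0.009]
wrist_force: [10.7, -5.7, 1.3]
finger_gap: 0.0107
grasp_force: 78.7
clock: 6.4
tool_pos: [0.5307, 0.2963, 0.1642]
tcp_rot: [2.55, 1.822, 0.01]
wrist_force: [13.6, -6.7, -0.8]
finger_gap: 0.0111
grasp_force: 78.6
t 6.4 pos [0.5307 0.2963 0.1642] fixture mm [-209.5   -2.6  164.2] gap 11.1 grasp 78.6 F fixture [15.  -2.  -0.8]
tool axes in fixture
 [[0.0024, 0.9999, 0.0104], [1.0, -0.0025, 0.0006], [0.0006, 0.0104, -0.9999]] yaw of y deg -0.14 q [ 0.41  0.51 -0.08  0.97 -0.01  2.31]
tool-axis shift mm [2.6 0.4 0.2]
```

```bash
python3 -m jog '[0,-1,0,0,8, 0,-2,0,0,8, 0,-3,0,0,8, 0,-3,0,0,8, 0,-3,0,0,8]';  python3 st.py -209 0 164
```

```text
clock: 6.9
tool_pos: [0.5303, 0.2965, 0.1643]
tcp_rot: [2.547, 1.817, 0.015]
wrist_force: [19.9, -9.0, -4.5]
finger_gap: 0.011
grasp_force: 78.3
t 6.9 pos [0.5303 0.2965 0.1643] fixture mm [-209.8   -2.6  164.3] gap 11.0 grasp 78.3 F fixture [21.7 -2.1 -4.5]
tool axes in fixture
 [[0.0038, 0.9999, 0.0155], [1.0, -0.0038, 0.0004], [0.0005, 0.0155, -0.9999]] yaw of y deg -0.22 q [ 0.41  0.51 -0.09  0.96 -0.01  2.31]
tool-axis shift mm [2.6 0.8 0.3]
```

The rack is at its stop: the last 3 mm commanded gave only 0.3 mm of travel, and the force climbed to 22 N. Guiding it home slowly.

```bash
python3 -m jog '[0,5,0,0,8, 0,12,0,0,8, 0,19,0,0,8, 0,26,0,0,8, 0,33,0,0,8, 0,40,0,0,8, 0,46,0,0,8, 0,50,0,0,8]';python3 -m jog '[0,7,0,0,8, 0,14,0,0,8, 0,21,0,0,8, 0,27,0,0,8, 0,32,0,0,8, 0,36,0,0,8, 0,38,0,0,8, 0,38,0,0,8]'; python3 st.py -130 0 164;python3 -m jog '[0,1,0,0,8, 0,2,0,0,8, 0,3,0,0,8, 0,3,0,0,8, 0,3,0,0,8]';  python3 st.py -130 0 164
```

```text
clock: 7.7
tool_pos: [0.5737, 0.2817, 0.1642]
tcp_rot: [2.552, 1.825, 0.007]
wrist_force: [6.1, -2.6, 3.5]
finger_gap: 0.0111
grasp_force: 80.1
clock: 8.5
tool_pos: [0.607, 0.2704, 0.1642]
tcp_rot: [2.554, 1.829, 0.003]
wrist_force: [0.5, -1.9, 6.8]
finger_gap: 0.0112
grasp_force: 81.0
t 8.5 pos [0.607  0.2704 0.1642] fixture mm [-128.8   -2.6  164.2] gap 11.2 grasp 81.0 F fixture [ 1.1 -1.6  6.8]
tool axes in fixture
 [[0.0004, 1.0, 0.0011], [1.0, -0.0004, 0.0012], [0.0012, 0.0011, -1.0]] yaw of y deg -0.02 q [0.32 0.62 0.11 1.06 0.   2.22]
tool-axis shift mm [ 2.6 -1.2  0.2]
clock: 9.0
tool_pos: [0.6074, 0.2703, 0.1642]
tcp_rot: [-2.55, -1.829, 0.002]
wrist_force: [-6.5, 0.2, 11.1]
finger_gap: 0.0107
grasp_force: 81.7
t 9.0 pos [0.6074 0.2703 0.1642] fixture mm [-128.5   -2.6  164.2] gap 10.7 grasp 81.7 F fixture [-6.2 -2.  11.1]
tool axes in fixture
 [[-0.0009, 1.0, -0.0033], [1.0, 0.0009, 0.0009], [0.0009, -0.0033, -1.0]] yaw of y deg 0.05 q [0.32 0.63 0.12 1.07 0.   2.22]
tool-axis shift mm [ 2.6 -1.5  0.2]
```

It's fully home: the force reversed against the home stop. The index and pointer can now be measured sub-pixel from the unobstructed first picture.

```bash
python3 - <<'E'
from geo import *
t=load("top");p=np.load("pose.npy");c,q=np.cos(p[2]),np.sin(p[2])
I=t["img"].astype(int);b,g,r=I[...,0],I[...,1],I[...,2]
def ana(name,w,box):
    u0,u1,v0,v1=box;vv,uu=np.mgrid[v0:v1,u0:u1];w=np.clip(w[v0:v1,u0:u1],0,None).astype(float)
    w[w<25]=0
    P=ray(t,np.c_[uu.ravel(),vv.ravel()],.06)-[p[0],p[1],0]
    x=(c*P[:,0]+q*P[:,1])*1e3;y=(-q*P[:,0]+c*P[:,1])*1e3;W=w.ravel();m=W>0
    print(name,"x",np.average(x[m],weights=W[m]).round(2),"y range",y[m].min().round(1),y[m].max().round(1))
    for a in range(int(y[m].min())//4*4,int(y[m].max())+1,4):
        k=m&(y>=a)&(y<a+4)
        if k.any():print("  y",a,"x",np.average(x[k],weights=W[k]).round(2),"sumw",W[k].sum())
ana("red",r-np.maximum(g,b)-20,(196,220,230,252))
ana("yellow",np.minimum(r,g)-b-10,(217,238,215,236))
E
```

```text
red x -165.98 y range 48.4 71.3
  y 48 x -165.81 sumw 702.0
  y 52 x -165.77 sumw 1289.0
  y 56 x -165.87 sumw 1527.0
  y 60 x -166.78 sumw 412.0
  y 68 x -169.8 sumw 53.0
yellow x -129.67 y range 23.2 44.1
  y 20 x -131.03 sumw 40.0
  y 24 x -130.5 sumw 333.0
  y 28 x -129.7 sumw 611.0
  y 32 x -129.39 sumw 635.0
  y 36 x -129.68 sumw 602.0
  y 40 x -129.32 sumw 433.0
  y 44 x -129.01 sumw 36.0
```

```bash
python3 -m jog '[0,-5,0,0,8, 0,-12,0,0,8, 0,-19,0,0,8, 0,-26,0,0,8, 0,-32,0,0,8, 0,-37,0,0,8, 0,-40,0,0,8, 0,-40,0,0,8]'; python3 -m jog '[0,0,0,0,8, 0,0,0,0,8, 0,0,0,0,8]';python3 st.py -165 0 164
python3 - <<'E'
from geo import *
from bench import arm
p=np.load("pose.npy");s=load("scene");a=arm.read_camera("scene");np.savez("scene2.npz",**a)
t=arm.read_camera("top")["img"];cv2.imwrite("pics/top2.png",t)
A=cv2.resize(a["img"][160:260,190:290],(400,400),interpolation=cv2.INTER_CUBIC);B=cv2.resize(s["img"][160:260,190:290],(400,400),interpolation=cv2.INTER_CUBIC)
cv2.imwrite("pics/m2.png",np.hstack([B,A]))
c,q=np.cos(p[2]),np.sin(p[2])
def W(l):
    l=np.atleast_2d(l)/1e3;return np.c_[p[0]+c*l[:,0]-q*l[:,1],p[1]+q*l[:,0]+c*l[:,1],l[:,2]]
for x in(-164,-166,-168):print(x,proj(s,W([[x,46,60],[x,56,60]])).round(1).tolist())
print("index now",proj(s,W([[-166,42,60],[-130,42,60],[-130,0,80],[-166,0,80]])).round(1).tolist())
for n,i in(("0",s["img"]),("2",a["img"])):
    i=i.astype(int);w=np.clip(i[...,2]-i[...,:2].max(-1)-20,0,None)[195:230,215:250];v,u=np.mgrid[195:230,215:250]
    print(n,"red",(w*u).sum()/w.sum(),(w*v).sum()/w.sum(),w.sum())
E
```

```text
clock: 9.8
tool_pos: [0.5735, 0.2818, 0.1642]
tcp_rot: [2.552, 1.826, 0.006]
wrist_force: [6.6, -3.6, 4.3]
finger_gap: 0.0106
grasp_force: 80.4
clock: 10.1
tool_pos: [0.5739, 0.2817, 0.1642]
tcp_rot: [2.552, 1.826, 0.006]
wrist_force: [6.6, -4.0, 4.8]
finger_gap: 0.0112
grasp_force: 80.5
t 10.1 pos [0.5739 0.2817 0.1642] fixture mm [-163.8   -2.6  164.2] gap 11.2 grasp 80.5 F fixture [ 7.6 -1.6  4.8]
tool axes in fixture
 [[0.0011, 1.0, 0.0055], [1.0, -0.0011, 0.0009], [0.0009, 0.0055, -1.0]] yaw of y deg -0.06 q [ 0.36  0.57  0.02  1.02 -0.    2.26]
tool-axis shift mm [ 2.6 -1.2  0.2]
-164 [[232.3, 213.4], [231.6, 211.5]]
-166 [[231.4, 213.5], [230.6, 211.6]]
-168 [[230.4, 213.6], [229.6, 211.7]]
index now [[231.7, 214.2], [249.0, 212.3], [252.7, 211.3], [234.5, 213.4]]
0 red 230.08174954438948 212.5748502994012 3841
2 red 229.30801162308012 212.83976753839767 2409
```

View pics/m2.png

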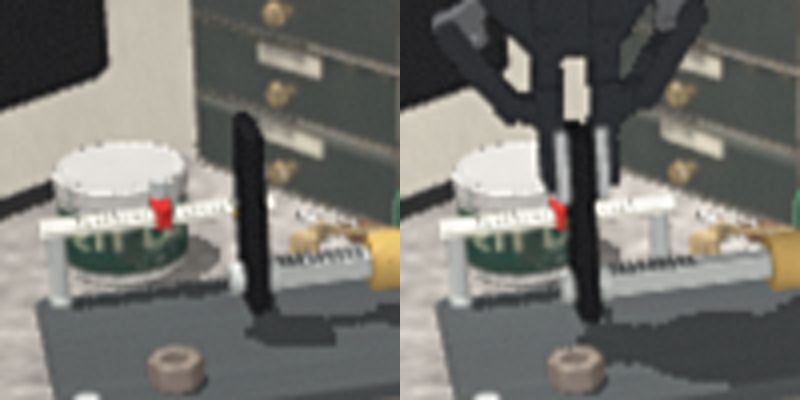

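View pics/top2.png

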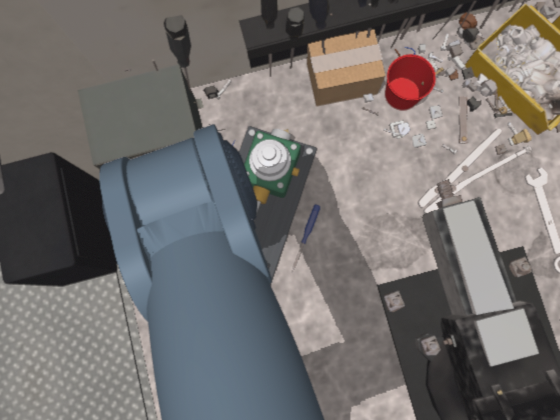

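Left crop (home): the yellow tip peeks out at about (249,212) and the red pointer is at about (230,212.6). Right crop (now): the blade is in the fingers just right of the red pointer, which hasn't moved. The top view is blocked by the arm. Actual pull is about 34.8 mm and the target is about 36.4 mm, so I'm trimming.

```bash
python3 -m jog '[0,-0.8,0,0,8, 0,-1.7,0,0,8, 0,-1.7,0,0,8, 0,-1.7,0,0,8]';python3 st.py -165 0 164
python3 - <<'E'
from geo import *
from bench import arm
p=np.load("pose.npy");a=arm.read_camera("scene");np.savez("scene3.npz",**a)
s=load("scene")
c,q=np.cos(p[2]),np.sin(p[2])
def W(l):
    l=np.atleast_2d(l)/1e3;return np.c_[p[0]+c*l[:,0]-q*l[:,1],p[1]+q*l[:,0]+c*l[:,1],l[:,2]]
# dark-blade centre in scene, rows at blade heights just above the bar, home vs now
for n,i,x0 in(("home",s["img"],-130),("now",a["img"],-166.4)):
    g=i.astype(int).max(-1)
    u,v=proj(s,W([[x0,-17,62]]))[0];out=[]
    for r in range(int(v)-6,int(v)+3):
        k=np.arange(int(u)-8,int(u)+10);w=np.clip(75-g[r,k],0,None);out.append((r,round((w*k).sum()/max(w.sum(),1),2)))
    print(n,(u,v),out)
i=s["img"].astype(int);v,u=np.mgrid[203:222,238:256];w=np.clip(np.minimum(i[...,1],i[...,2])-i[...,0]-45,0,None)[203:222,238:256]
print("yellow home",(w*u).sum()/w.sum(),(w*v).sum()/w.sum(),w.sum(),"ij",proj(s,W([[-130,42,60],[-130,38,60]])))
E
```

```text
clock: 10.6
tool_pos: [0.5724, 0.2822, 0.1642]
tcp_rot: [2.552, 1.825, 0.007]
wrist_force: [6.4, -3.9, 3.3]
finger_gap: 0.0111
grasp_force: 80.4
t 10.6 pos [0.5724 0.2822 0.1642] fixture mm [-165.4   -2.6  164.2] gap 11.1 grasp 80.4 F fixture [ 7.3 -1.6  3.3]
tool axes in fixture
 [[0.0013, 1.0, 0.0058], [1.0, -0.0013, 0.0009], [0.0009, 0.0058, -1.0]] yaw of y deg -0.07 q [ 0.36  0.57  0.02  1.01 -0.    2.26]
tool-axis shift mm [2.6 0.4 0.2]
home (np.float64(254.73176728338757), np.float64(223.19016009444385)) [(217, np.float64(252.8)), (218, np.float64(252.86)), (219, np.float64(252.89)), (220, np.float64(252.87)), (221, np.float64(252.95)), (222, np.float64(252.97)), (223, np.float64(252.95)), (224, np.float64(252.98)), (225, np.float64(253.58))]
now (np.float64(236.20016047198573), np.float64(225.4115825170909)) [(219, np.float64(234.54)), (220, np.float64(234.59)), (221, np.float64(234.47)), (222, np.float64(234.47)), (223, np.float64(234.58)), (224, np.float64(234.69)), (225, np.float64(234.55)), (226, np.float64(234.83)), (227, np.float64(235.2))]
yellow home nan nan 0 ij [[249.01110883 212.26367591]
 [249.38129974 213.02617367]]<stdin>:16: RuntimeWarning: invalid value encountered in scalar divide
```

```bash
python3 -m jog '[0,-0.2,0,0,8, 0,-0.2,0,0,8, 0,-0.2,0,0,8]'; python3 -c "
from bench import arm
print(arm.sign_off())"
```

```text
clock: 10.95
tool_pos: [0.5723, 0.2822, 0.1642]
tcp_rot: [2.552, 1.825, 0.007]
wrist_force: [6.7, -4.0, 3.9]
finger_gap: 0.0107
grasp_force: 80.2
the job is handed in; nothing more can be done
None
```

I pulled the rack to its stop, guided it fully home, then pulled it out again about 36.5 mm to the red pointer, with the gripper still holding it there, and handed the job in; the mark is good to about 1 mm, because the arm blocked the top view and the index was hidden behind the handle in the other, so I set it by measurement.

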